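# Bolt the hung door, then hold its pair to the hinge ready for the pin

## Task

The tool cupboard lies on its back with one door already hung: first slide that door's bolt fully home into its keeper. Then lift the other door out of the slotted rack and, hinge edge down, ease its knuckles between those of the fixed leaf on the cupboard's bare side until the bores are in line for the pin. Finish while still holding the door there in the gripper, still and with its weight off the frame; don't bang it, and leave the other things on the bench where they are.

Things in the scene. Friction and masses are not known exactly. Their poses are not given: they have to be found in the camera images.
- cupboard: wooden tool cupboard lying on its back on the bench (it cannot shift), open front up: 284 mm (x) by 387 mm (y), face frame 40 mm wide with its top at z = 125 mm. Origin: centre of its underside; z up, y towards the bare side, where no door is hung yet. Nothing on it but the bolt knob stands above z = 145 mm
- frame_bore (a point): middle of the bore line of the steel fixed leaf on the bare side's frame, at cupboard (0, 153.5, 135.5) mm, right above the frame's inner edge; opening on the -y side; axes as the cupboard's. Three knuckles, 16 mm thick, 20 mm long, bore 9 mm, at x = -44, 0, +44 mm; 24 mm gaps between
- frame_bore_near (a point): point on the fixed leaf's bore line at cupboard x = -55 mm (1 mm outside the end knuckle), axes as the cupboard's
- frame_bore_far (a point): the same at cupboard x = +55 mm
- hung_door (a joint): hinge of the door already hung on the cupboard's other side: 0 = shut flat in the frame (it lies shut by its weight), grows as it lifts. Its face is level with the face frame (z = 125 mm)
- bolt (a joint): steel tower bolt on the hung door's face: 0 = fully drawn, grows as it slides along the cupboard's +x, 0.036 m = fully home through its keeper (end stop). It slides stiffly (about 2 N) and stays where it is left; starts at 0 to 0.01
- bolt_knob (a point): middle of the bolt's upright round knob: 13 mm thick, grip zone from 6 mm below to 8 mm above this point, which is 26 mm above the door's face (z = 151 mm). The guide straps (18 mm above the face) are at least 30 mm behind and 20 mm ahead of its centre throughout its travel
- keeper (a point): middle of the keeper staple's hole on the frame's far rail, where the bolt goes
- rack: wooden rack for a door, 230 x 130 mm (it cannot shift), origin centre of its underside; two notched blocks 70 mm high at x = -80 and +80 mm with a slot 21 mm wide along x, slot floor 30 mm above the bench
- door: loose wooden door, hinge leaf on, about 0.6 kg (0.48 to 0.78), standing in the rack's slot on its hinge edge. Origin: middle of its leaf's bore line; x along the bores, z to the far, free edge (up), y to the outer face with the leaf. Panel: x = -100 to 100, y = -28.5 to -10.5, z = 2 to 152 mm. Hung, its axes match the cupboard's: outer face to the bare side, panel above the opening
- door_bore (a point): the same point as the door's origin, belongs at frame_bore. The door's two knuckles (16 mm thick, 19 mm long, bore 9 mm) at x = -22 and +22 mm go into the fixed leaf's gaps with 2.5 mm play each way along x; they reach to z = -8 mm and, when in line, clear the frame below by 2.5 mm
- door_bore_near (a point): point on the door's bore line at door x = -55 mm, axes as the door's; belongs at frame_bore_near
- door_bore_far (a point): the same at door x = +55 mm; belongs at frame_bore_far
- door_top (a point): middle of the door's free (upper) edge, 18 mm thick across y: grip here from above
- pin: steel hinge pin lying on the bench, 8 mm thick, 130 mm long, tapered nose, bent head, a bystander
- screwdriver: screwdriver lying on the bench, about 200 mm long, a bystander
- mallet: turned carver's mallet standing on its head, 92 mm across, 248 mm tall, a bystander
- screw_tray: small steel tray, 110 x 80 x 30 mm, a bystander
- bowl: turned wooden bowl, 130 mm across, 55 mm high, a bystander
- glue: white glue bottle, 60 mm across, 170 mm tall, a bystander
- finial: turned wooden finial standing upright, 56 mm across the foot, 125 mm tall, a bystander
Mind the look-alikes: they are no part of the job. What is shaped like the door but yellow is not meant.

How it is judged (in metres and radians):
On the way, in this order (a step that is already met when the one before it is completed fails the run):
1. the hung door's bolt is slid home into its keeper, while the other door still stands in the rack (value of joint bolt above 0.032 m and distance of door from where it was at the start of the episode below 0.02 m), for 0.2 s.
2. the other door is lifted out of the rack in the gripper (z of door in the frame of rack above 0.09 m and contact force between the fingers and door above 3 N), for 0.2 s.
At the end, for the whole second after the job is handed in: Both ends of the door's bore line within 3 mm sideways and in height (4 mm lengthways) of the fixed leaf's, the door still in the fingers and at rest, pressing on the cupboard with less than 3 N; bolt within 4 mm of home, hung door shut (x of door_bore_near in the frame of frame_bore_near between -0.004 and 0.004 m and y of door_bore_near in the frame of frame_bore_near between -0.003 and 0.003 m and z of door_bore_near in the frame of frame_bore_near between -0.003 and 0.003 m and x of door_bore_far in the frame of frame_bore_far between -0.004 and 0.004 m and y of door_bore_far in the frame of frame_bore_far between -0.003 and 0.003 m and z of door_bore_far in the frame of frame_bore_far between -0.003 and 0.003 m and contact force between the fingers and door above 3 N and contact force between door and cupboard below 3 N and linear speed of door below 0.02 m/s and angular speed of door below 0.1 rad/s and value of joint bolt above 0.032 m and value of joint hung_door below 0.03 rad); the arm keeps its last pose, push and grip.
It fails at once if the door is banged against the cupboard (over 30 N) (contact force between door and cupboard above 30 N).
It fails at once if the hung door is pulled open (value of joint hung_door above 0.15 rad).
It fails at once if a bystander is shifted by more than 30 mm (distance of any of pin, screwdriver, mallet, screw_tray, bowl, glue, finial from where it was at the start of the episode above 0.03 m).
It also fails if it takes over 64 s, if anything falls off the work surface, if the arm or the gripper's body presses on something with over 40 N, if the wrist force passes 120 N, or if a joint passes its speed limit or range.

## Robot

A 6-joint arm with a two-finger parallel gripper is mounted at the origin on the work surface. World frame = base frame: x ahead of the robot, y to its left, z up, the work surface at z = 0. Lengths are in m, angles in degrees, forces in N, time in s.
With the tool pointing down it reaches from about 0.35 to 0.875 m from the base axis. Payload 4.2 kg.
Tool frame: the origin (TCP) lies between the finger pads; the fingertips stand 17 mm ahead of it and the grasp point (between the pads) lies 2 mm behind it; z points along the fingers, y is the line along which they close (so a half turn about z gives the same grasp; the last joint's range is limited). The gripper opens to 87 mm and grips with 3 to 60 N. Pads are 19 mm wide; open, the fingers measure 117 mm over their backs; the gripper's body (75 mm by 190 mm) begins 51 mm behind the grasp point.
Start: joints at [-57.204, 22.042, 0.453, 0, -68.411, -14.817], TCP at [0.193, -0.594, 0.24] pointing down, gripper open.
Joint ranges: [-179.83, 179.83], [-69.29, 118.12], [-61.27, 80.66], [-181.25, 117.63], [-171.15, -9.14], [-177.46, 177.46]. Speed limits (degrees/s): [159.86, 159.86, 180, 180, 180, 180].

## Interface

Orientations are given as a 3x3 rotation matrix whose columns are the frame's x, y, z axes.
In Python, from station import r gives the robot as it stands.
- The arm moves only by the tool servo_tool, never from a script. Its argument "targets" is a list of rows, each a list of 5 numbers: the shift along the world's x, y, z in units of 30 mm (1.0 is 30 mm), then the turn about the world's z in rad, then the finger opening in mm, from 0 to 87. In form: [[x, y, z, turn, gripper], ...]. A call has exactly 5 rows; each row is the pose to reach, as a shift and turn from the pose commanded when the call began; what a row does not reach only later rows make up. A row lasts 1/12 s, in which the tool goes at most 41.7 mm and 7.16 degrees, less where a joint would pass 70% of its speed; a pose out of reach is approached as far as the arm can. A call with a gripper value outside its range is refused whole. The fingers move at their own pace and stop on an object; the grip force is fixed at half the most. Time passes only in rows, so rows that repeat a pose let the fingers close, or fill a call up. It gives the time, the measured TCP pose, the force, the opening and the grip force at its end, in the units of the state.
- r.sense(): the state, without advancing time (a new reading comes with each control period).
- r.capture(name): name is "side" or "top"; returns a dict with "pixels" (420x560x3 uint8, red, green, blue), "fx", "fy", "cx", "cy" (pixels), "world_from_camera" (4x4, takes a point from camera to world coordinates). Camera axes: x right, y down, z forward; pixel columns grow to the right and rows downward; lengths in m; the calibration is good to about 2 mm. A picture is of the moment at which its call begins. There is no depth.
- r.finish_job(): hands the job in; it is judged then, once.
The state is a dict: "time_s": time; "joints": joint angles; "joint_velocities": joint speeds; "effort": joint torques, N m; "tcp_pos": TCP position; "ee_rot": TCP orientation; "wrist_force": force on the tool from outside, world axes, zero at the start; "moment": the same for the moment, N m; "gripper_width": opening from 0.0 (shut) to 1.0 (fully open); "gripper_force": force on a finger pad.
Only numpy, scipy, OpenCV 4.12 (cv2) and the standard library are available. Lean on these libraries where they do the work, as an engineer would, in place of code of your own. Each camera call takes 0.05 s, during which the arm holds its last target. There are 200 camera calls.

## Working session

There is one attempt and no reset: what is moved stays moved. The work goes in short steps, Python scripts to look and compute and a tool call to move; the robot and the scene stay as the last step left them, time stands still between calls to the robot, and variables do not carry over. Pictures are saved under pics/ and viewed, at most 10 in all, crops included, and the job is handed in when it is done.

Besides the shell and the picture viewer there is one more tool, called after "Emit:" as name(argument=value, ...) on one line, values as JSON. servo_tool: Moves the arm, as the interface text tells. Its arguments: {"type":"object","properties":{"targets":{"type":"array","items":{"type":"array","items":{"type":"number"}}}},"required":["targets"]}

```bash
ls; mkdir -p pics; python3 - <<'E'
from station import r
import cv2,numpy as np,json
for n in("side","top"):
    c=r.capture(n); cv2.imwrite(f"pics/{n}0.png",c["pixels"][:,:,::-1])
    np.savez(f"{n}0.npz",**c)
    print(n,c["fx"],c["fy"],c["cx"],c["cy"]);print(np.round(c["world_from_camera"],4))
print(r.sense())
E
```

```text
pics
side 439.89494866382836 439.89494866382836 282.2995615755292 206.9798079777948
[[-0.9874 -0.1026  0.1208  0.2731]
 [-0.1579  0.7026 -0.6939  0.8337]
 [-0.0137 -0.7042 -0.7099  0.9665]
 [ 0.      0.      0.      1.    ]]
top 402.2481033453556 402.2481033453556 271.23658202112654 206.04908299651055
[[ 0.0059 -0.9816  0.191   0.1713]
 [-0.9998 -0.0022  0.0195 -0.0159]
 [-0.0188 -0.1911 -0.9814  1.4915]
 [ 0.      0.      0.      1.    ]]
{'time_s': 0.1, 'joints': array([-5.72052634e+01,  2.20858538e+01,  3.87825407e-01, -2.40087716e-02,
       -6.84113956e+01, -1.48165231e+01]), 'joint_velocities': array([-0.08767367, -0.22348476,  0.10893562,  0.10431896, -0.06498522,
        0.03381907]), 'effort': array([-8.87789356e-04, -3.91688991e+01,  1.87935019e+01,  4.23180833e+00,
        1.35009759e-02, -7.44630597e-05]), 'tcp_pos': array([ 0.19276633, -0.59400171,  0.23857912]), 'ee_rot': array([[-9.51221602e-01, -3.08507641e-01, -7.06859147e-04],
       [-3.08508430e-01,  9.51219874e-01,  1.81642899e-03],
       [ 1.11996247e-04,  1.94589850e-03, -9.99998100e-01]]), 'wrist_force': array([ 0.77575658, -0.57908649, -0.84153834]), 'moment': array([0.04213458, 0.01060254, 0.01043503]), 'gripper_force': 0.0, 'gripper_width': 0.998206102065916}
```

```bash
sleep 5; ls pics
```

```text
side0.png
top0.png
```

View pics/top0.png

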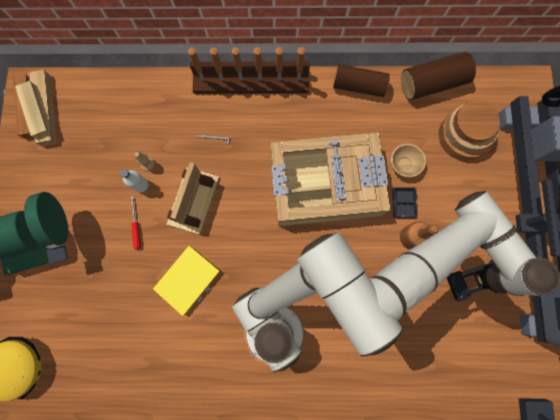

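View pics/side0.png

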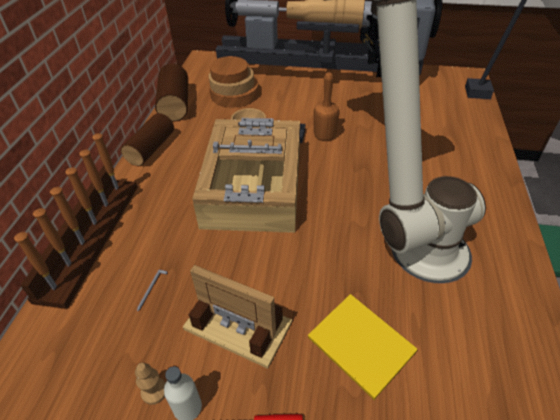

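The top view shows the cupboard around (330,178). Its bare side faces left with the fixed leaf at (279,180), the bolt is along col 338, and the rack and door are at (194,198). In the side view the cupboard is at (250,170) and the door in the rack at (235,310).

```bash
python3 - <<'E'
import cv2
a=cv2.imread("pics/top0.png")[125:235,160:400]; b=cv2.imread("pics/side0.png")[105:235,185:315];d=cv2.imread("pics/side0.png")[255:370,175:305]
cv2.imwrite("pics/c1.png",cv2.resize(a,(792,363),interpolation=cv2.INTER_CUBIC))
b=cv2.resize(b,(400,400),interpolation=cv2.INTER_CUBIC);d=cv2.resize(d,(400,354),interpolation=cv2.INTER_CUBIC)
d=cv2.copyMakeBorder(d,0,46,0,0,cv2.BORDER_CONSTANT)
cv2.imwrite("pics/c2.png",cv2.hconcat([b,d]))
E
```

```text
(no output)
```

View pics/c1.png

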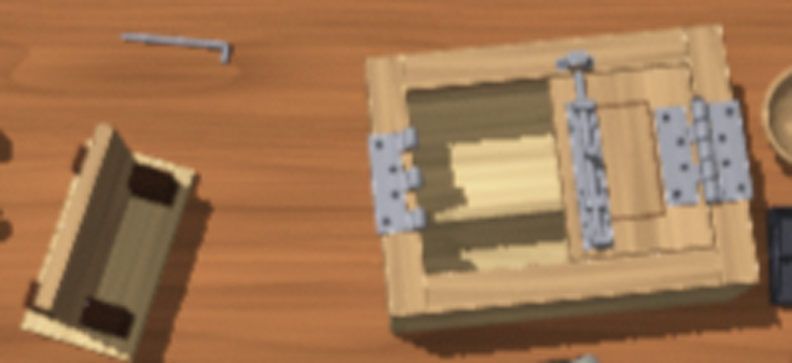

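View pics/c2.png

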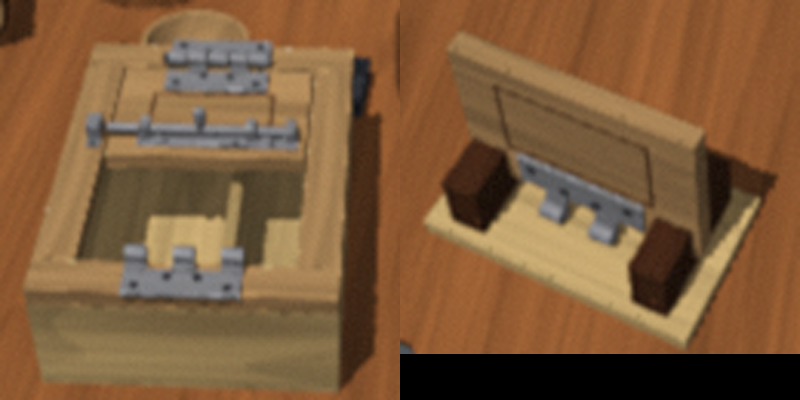

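The crops show the fixed leaf with three knuckle ends in c1 at (413,138), (418,178) and (423,218). The knob is near (594,165) in c1 and (199,118) in c2-left. The door's top edge runs from (455,38) to (700,135) in c2-right, with its leaf facing the side camera (+y).

```bash
cat > h.py <<'E'
import numpy as np,cv2
from scipy.ndimage import map_coordinates,gaussian_filter1d
from scipy.optimize import least_squares
def load(n): return dict(np.load(n))
def ray(c,p):
    T=c["world_from_camera"];d=np.array([(p[0]-c["cx"])/c["fx"],(p[1]-c["cy"])/c["fy"],1.])
    return T[:3,3],T[:3,:3]@d
def plane(c,p,z):
    o,d=ray(c,p);return o+d*(z-o[2])/d[2]
def tri(a,p,b,q):
    o,d=ray(a,p);o2,d2=ray(b,q);s=np.linalg.lstsq(np.c_[d,-d2],o2-o,rcond=None)[0]
    A,B=o+s[0]*d,o2+s[1]*d2;return (A+B)/2,np.linalg.norm(A-B)
def proj(c,X):
    T=c["world_from_camera"];x=T[:3,:3].T@(np.asarray(X)-T[:3,3]);return np.array([c["fx"]*x[0]/x[2]+c["cx"],c["fy"]*x[1]/x[2]+c["cy"]])
def edge(c,p,q,w=3,trim=.08):
    g=c["pixels"].astype(float);p,q=np.array(p,float),np.array(q,float)
    u=(q-p)/np.linalg.norm(q-p);n=np.array([-u[1],u[0]]);s=np.arange(-w-1,w+1.01,.25);P=[]
    for t in np.linspace(trim,1-trim,40):
        m=p+t*(q-p)+s[:,None]*n
        gr=sum(gaussian_filter1d(map_coordinates(g[:,:,k],[m[:,1],m[:,0]],order=1),2.5,order=1)**2 for k in range(3))
        gr=gr*np.exp(-(s/w)**2)
        i=gr.argmax();k=slice(max(i-3,0),i+4);P.append(m[i]*0+ (m[k]*gr[k,None]).sum(0)/gr[k].sum())
    l=cv2.fitLine(np.array(P,np.float32),cv2.DIST_HUBER,0,.01,.01).ravel()
    return l[2:],l[:2]
def cross(a,b):
    s=np.linalg.solve(np.c_[a[1],-b[1]],b[0]-a[0]);return a[0]+s[0]*a[1]
def quad(c,pts,w=3):
    L=[edge(c,pts[i],pts[(i+1)%4],w) for i in range(4)]
    return [cross(L[i-1],L[i]) for i in range(4)]
E
cat > m1.py <<'E'
from h import *
T,S=load("top0.npz"),load("side0.npz")
f=lambda o,k,l:[(o[0]+x/k,o[1]+y/k) for x,y in l]
t=f((160,125),3.3,[(367,60),(722,28),(757,283),(393,318)])
s=f((185,105),3.077,[(28,290),(97,45),(352,50),(340,300)])
for nm,t,s in(("cup",t,s),("door",f((160,125),3.3,[(95,125),(113,127),(62,313),(42,305)]),f((175,255),3.077,[(452,40),(462,33),(706,128),(698,140)]))):
    a=quad(T,t,3 if nm=="cup" else 1.5);b=quad(S,s,3 if nm=="cup" else 1.5)
    print(nm,"shift",np.round(np.subtract(a,t),1).tolist(),np.round(np.subtract(b,s),1).tolist())
    X=[]
    for p,q in zip(a,b):
        x,e=tri(T,p,S,q);X.append(x);print(np.round(x,4),round(e,4))
    X=np.array(X);print([round(np.linalg.norm(X[i]-X[i-1]),4) for i in range(4)],X.mean(0).round(4))
    if nm=="cup":
      for i,j in((1,0),(2,3)):d=X[j]-X[i];print("y yaw",np.degrees(np.arctan2(d[1],d[0]))-90)
      for i,j in((3,0),(2,1)):d=X[j]-X[i];print("x yaw",np.degrees(np.arctan2(d[1],d[0])))
    else:
      for i,j in((3,0),(2,1)):d=X[j]-X[i];print("x yaw",np.degrees(np.arctan2(d[1],d[0])))
for c,p in((T,(160+594/3.3,125+165/3.3)),(S,(185+199/3.077,105+118/3.077))):print(p,plane(c,p,.151))
print(tri(T,(160+594/3.3,125+165/3.3),S,(185+199/3.077,105+118/3.077)))
E
python3 m1.py
python3 - <<'E'
import cv2
a=cv2.imread("pics/top0.png")
x=cv2.resize(a[155:240,160:225],None,fx=6,fy=6,interpolation=cv2.INTER_CUBIC)
y=cv2.resize(a[140:205,325:390],(400,400),interpolation=cv2.INTER_CUBIC)
y=cv2.copyMakeBorder(y,0,110,0,0,cv2.BORDER_CONSTANT)
cv2.imwrite("pics/c3.png",cv2.hconcat([x,y]))
E
```

```text
cup shift [[-1.6, -1.0], [-0.2, -1.6], [0.9, -0.9], [-1.3, -0.9]] [[-2.2, -0.3], [-1.4, -0.7], [0.2, -1.4], [-0.6, 0.0]]
[0.6678 0.0183 0.1271] 0.0019
[ 0.7078 -0.3709  0.1239] 0.0008
[ 0.4235 -0.3966  0.1295] 0.0009
[ 0.386  -0.0116  0.1242] 0.0017
[np.float64(0.2834), np.float64(0.3913), np.float64(0.2855), np.float64(0.3869)] [ 0.5463 -0.1902  0.1262]
y yaw 5.872821384727459
y yaw 5.557443548893744
x yaw 6.055464878299917
x yaw 5.16077808121885
door shift [[-1.3, -1.1], [-0.6, -0.4], [-2.1, 0.7], [1.8, 1.3]] [[1.7, 0.5], [-0.0, -0.2], [0.4, 0.7], [0.8, 0.1]]
[0.4053 0.2913 0.3235] 0.2584
[0.4038 0.2755 0.3132] 0.2598
[0.2466 0.3308 0.3061] 0.2352
[0.2512 0.3377 0.3058] 0.2364
[np.float64(0.1619), np.float64(0.019), np.float64(0.1668), np.float64(0.0084)] [0.3267 0.3088 0.3121]
x yaw -16.76403926120819
x yaw -19.379234910307922
(340.0, 175.0) [ 0.54143695 -0.2248759   0.151     ]
(249.67338316542086, 143.34904127396817) [ 0.55372538 -0.21926628  0.151     ]
(array([ 0.54948764, -0.22575388,  0.14468065]), np.float64(0.01217710895393145))
```

View pics/c3.png

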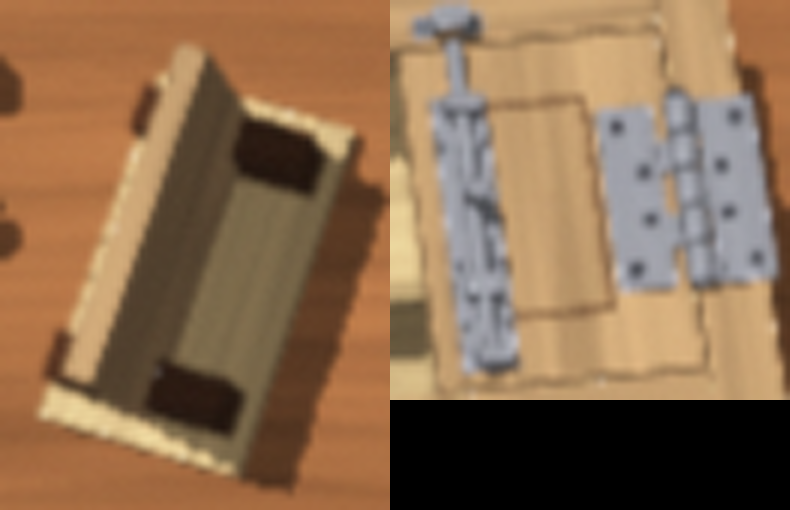

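The crop shows the door's top strip with corners at about (180,43), (207,48), (98,380) and (67,375). The knob is hard to make out, near (480,185) with its shadow at (487,205). I mis-offset the door picks in the side view, so I'll correct that.

```bash
cat > m2.py <<'E'
from h import *
T,S=load("top0.npz"),load("side0.npz")
f=lambda o,k,l:[(o[0]+x/k,o[1]+y/k) for x,y in l]
t=f((159.6,154.6),6,[(180,43),(207,48),(98,380),(67,375)]);s=f((175,255),3.077,[(52,40),(62,33),(306,128),(298,140)])
a=[cross(edge(T,t[i-1],t[i],1.5),edge(T,t[i],t[(i+1)%4],1.5)) for i in range(4)]
b=[cross(edge(S,s[i-1],s[i],1.5),edge(S,s[i],s[(i+1)%4],1.5)) for i in range(4)]
print("shift",np.round(np.subtract(a,t),1).tolist(),np.round(np.subtract(b,s),1).tolist())
X=[]
for p,q in zip(a,b):
    x,e=tri(T,p,S,q);X.append(x);print(x.round(4),round(e,4), plane(T,p,.18).round(4),plane(S,q,.18).round(4))
X=np.array(X);print([round(np.linalg.norm(X[i]-X[i-1]),4) for i in range(4)],X.mean(0).round(4))
for Y in(X,np.array([plane(T,p,.18) for p in a]),np.array([plane(S,p,.18) for p in b])):
    print("mean",Y.mean(0).round(4));[print("x yaw",np.degrees(np.arctan2(*(Y[j]-Y[i])[[1,0]])).round(2)) for i,j in((3,0),(2,1))]
g=S["pixels"].astype(int)[135:155,235:265];sat=g.max(2)-g.min(2)
print("side sat rows135 cols235");print(sat)
print(proj(T,(.5537,-.2222,.159)),proj(T,(.5537,-.2222,.151)),proj(S,(.5537,-.2222,.151)))
E
python3 m2.py
```

```text
shift [[-0.4, -0.3], [-0.1, 0.5], [-0.8, 0.2], [-1.9, -0.3]] [[-0.5, -0.5], [-0.8, -0.4], [-0.5, -0.1], [-1.0, 1.3]]
[0.5754 0.2881 0.1901] 0.0042 [0.5808 0.2908 0.18  ] [0.577  0.2814 0.18  ]
[0.574  0.2741 0.1794] 0.0026 [0.5752 0.2741 0.18  ] [0.5724 0.2747 0.18  ]
[0.3838 0.3286 0.1804] 0.0024 [0.3851 0.3287 0.18  ] [0.3826 0.3285 0.18  ]
[0.3867 0.3475 0.1887] 0.0024 [0.3894 0.35   0.18  ] [0.3867 0.3422 0.18  ]
[np.float64(0.1979), np.float64(0.0177), np.float64(0.1979), np.float64(0.0208)] [0.48   0.3096 0.1847]
mean [0.48   0.3096 0.1847]
x yaw -17.47
x yaw -16.0
mean [0.4826 0.3109 0.18  ]
x yaw -17.18
x yaw -16.04
mean [0.4797 0.3067 0.18  ]
x yaw -17.74
x yaw -15.82
side sat rows135 cols235
[[74 76 78 75 74 69 68 62 59 58 61 62 62 60 60 57 47 43 42 48 49 49 47 42
  42 41 38 33 30 33]
 [67 76 80 81 80 81 78 77 74 75 74 76 77 75 78 76 72 69 71 74 73 74 76 70
  75 73 72 69 67 70]
 [67 78 80 80 78 81 83 80 79 81 79 81 80 79 81 81 80 81 80 81 79 80 80 81
  78 79 80 81 82 81]
 [67 78 80 78 77 78 75 78 78 78 79 79 79 78 76 77 79 82 80 79 79 80 76 78
  77 78 78 78 76 79]
 [69 79 8
[... 895 characters left out ...]
  4  4  2  2  3  5  4  4
   4  5  5  3  4  3]
 [ 4  3  4  3  6  4  3  4  4  4  4  5  2  5  4  4  3  3  3  4  4  3  4  5
   2  4  2  4  3  4]
 [ 6  8  5  5  4  6  6  5  8  5  6  6  4  4  4  7  5  6  7  6  5  6  6  6
   5  3  4  5  5  3]
 [ 4  4  4  3  4  4  4  4  3  2  4  2  1  3  2  6  6  3  5  4  5  3  5  4
   4  4  4  7  6  6]
 [43 44 43 42 37 28 25 27 27 26 25 29 27 27 22 18 14 14 12 12 15 16 10  8
  10 14 13  8  5  5]
 [79 82 80 79 76 70 69 70 68 70 67 70 71 68 68 60 61 58 57 58 58 58 54 53
  52 50 54 51 49 52]
 [83 85 84 83 83 82 83 84 84 83 84 84 83 84 84 83 82 83 83 81 80 81 81 79
  79 79 80 79 78 81]]
[339.46804125 170.91149102] [339.12476008 171.55494029] [249.88229772 142.77212789]
```

```bash
python3 - <<'E'
from h import *
T,S=load("top0.npz"),load("side0.npz")
print("knob side z.159",plane(S,(249.4,140.8),.159),"z.151",plane(S,(249.4,143),.151))
for p in((336.4,158.7),(337.9,171),(341.3,198.5)):print("bolt line",plane(T,p,.137))
print("mallet head",plane(S,(325,128),.03),"top",plane(S,(328,78),.245),plane(T,(424,236),.03))
print("fixed leaf knuckle tips top",[plane(T,(160+x/3.3,125+y/3.3),.14).round(4) for x,y in((415,138),(420,178),(424,217))])
E
```

```text
knob side z.159 [ 0.55447496 -0.22132898  0.159     ] z.151 [ 0.55492244 -0.22086886  0.151     ]
bolt line [ 0.60431177 -0.2160708   0.137     ]
bolt line [ 0.55969215 -0.2201592   0.137     ]
bolt line [ 0.46187901 -0.22928019  0.137     ]
mallet head [ 0.34257879 -0.50400739  0.03      ] top [ 0.34214665 -0.47576982  0.245     ] [ 0.34645311 -0.54104718  0.03      ]
fixed leaf knuckle tips top [array([ 0.5739, -0.0388,  0.14  ]), array([ 0.5302, -0.044 ,  0.14  ]), array([ 0.4882, -0.0481,  0.14  ])]
```

Emit:
servo_tool(targets=[[0, 0, 1.3, 0, 87], [0, 0, 2.6, 0, 87], [0.3, 0.3, 3.3, -0.1, 87], [1.2, 1.2, 3.3, -0.2, 87], [2.2, 2.2, 3.3, -0.215, 87]])

```text
time_s: 0.52
tcp_pos: [0.2583, -0.5294, 0.3396]
ee_rot: [[-0.996, -0.091, 0.002], [-0.091, 0.996, -0.002], [-0.002, -0.002, -1.0]]
wrist_force: [1.3, 0.7, 0.0]
gripper_width: 0.997
gripper_force: 0.0
```

Emit:
servo_tool(targets=[[0.95, 0.98, 0, 0, 87], [1.9, 1.96, 0, 0, 87], [2.85, 2.94, 0, 0, 87], [3.8, 3.92, 0, 0, 87], [4.75, 4.9, 0, 0, 87]])

```text
time_s: 0.93
tcp_pos: [0.4017, -0.3802, 0.3383]
ee_rot: [[-0.995, -0.099, -0.0], [-0.099, 0.995, 0.0], [0.0, 0.001, -1.0]]
wrist_force: [0.3, -0.7, 0.5]
gripper_width: 0.996
gripper_force: 0.0
```

Emit:
servo_tool(targets=[[0.95, 0.98, 0, 0, 87], [1.9, 1.96, -0.2, 0, 87], [2.85, 2.94, -0.6, 0, 87], [3.8, 3.92, -1.2, 0, 87], [5.1, 5.33, -2.0, 0, 60]])

```text
time_s: 1.35
tcp_pos: [0.5394, -0.237, 0.2874]
ee_rot: [[-0.995, -0.099, 0.0], [-0.099, 0.995, 0.0], [-0.0, 0.0, -1.0]]
wrist_force: [0.7, -0.1, 0.1]
gripper_width: 0.971
gripper_force: 0.0
```

Emit:
servo_tool(targets=[[0, 0, 0, 0, 45], [0, 0, 0, 0, 45], [0, 0, 0, 0, 45], [0, 0, 0, 0, 45], [0, 0, 0, 0, 45]])

```text
time_s: 1.77
tcp_pos: [0.5379, -0.2399, 0.289]
ee_rot: [[-0.995, -0.097, 0.001], [-0.097, 0.995, -0.0], [-0.001, -0.001, -1.0]]
wrist_force: [-0.1, -0.6, -0.9]
gripper_width: 0.632
gripper_force: 0.0
```

```bash
python3 - <<'E'
from station import r
import cv2,numpy as np
o=[]
for n in("side","top"):
    c=r.capture(n);np.savez(f"{n}1.npz",**c);o.append(c["pixels"][:,:,::-1])
print(r.sense()["tcp_pos"],r.sense()["wrist_force"])
a=cv2.resize(o[0][60:190,190:320],(400,400),interpolation=cv2.INTER_CUBIC);b=cv2.resize(o[1][110:240,265:395],(400,400),interpolation=cv2.INTER_CUBIC)
cv2.imwrite("pics/k1.png",cv2.hconcat([a,b]))
E
```

```text
[ 0.53788903 -0.23980484  0.28889841] [-0.1055724   0.0128718   0.20587662]
```

View pics/k1.png

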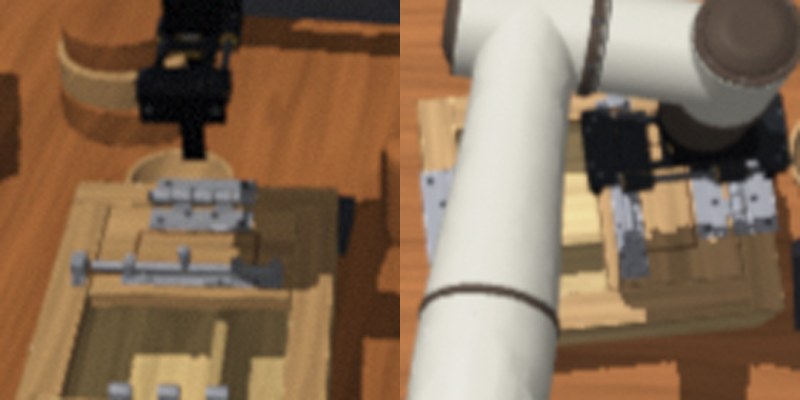

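The side crop shows the knob at (184,255), with the fingers above and slightly behind it. The arm hides the leaf in the top view. Lowering over the knob.

Emit:
servo_tool(targets=[[0.55, 0.62, -0.8, 0, 45], [0.55, 0.62, -2.0, 0, 45], [0.55, 0.62, -3.0, 0, 45], [0.55, 0.62, -3.7, 0, 45], [0.55, 0.62, -4.17, 0, 45]])

```text
time_s: 2.28
tcp_pos: [0.5533, -0.2205, 0.1605]
ee_rot: [[-0.995, -0.097, -0.004], [-0.097, 0.995, 0.001], [0.003, 0.001, -1.0]]
wrist_force: [0.6, -0.2, 0.7]
gripper_width: 0.512
gripper_force: 0.0
```

Emit:
servo_tool(targets=[[0, 0, 0, 0, 15], [0, 0, 0, 0, 10], [0, 0, 0, 0, 8], [0, 0, 0, 0, 5], [0, 0, 0, 0, 5]])

```text
time_s: 2.7
tcp_pos: [0.5556, -0.2205, 0.1646]
ee_rot: [[-0.995, -0.099, 0.003], [-0.099, 0.995, -0.001], [-0.003, -0.001, -1.0]]
wrist_force: [-0.8, 0.1, -0.4]
gripper_width: 0.222
gripper_force: 0.0
```

Emit:
servo_tool(targets=[[0, 0, 0, 0, 5], [0, 0, 0, 0, 5], [0, 0, 0, 0, 5], [0, 0, 0, 0, 5], [0, 0, 0, 0, 5]])

```text
time_s: 3.12
tcp_pos: [0.5554, -0.2205, 0.164]
ee_rot: [[-0.995, -0.099, 0.002], [-0.099, 0.995, -0.001], [-0.001, -0.001, -1.0]]
wrist_force: [-1.0, -0.0, 6.3]
gripper_width: 0.13
gripper_force: 30.0
```

Emit:
servo_tool(targets=[[0.15, 0.015, 0, 0, 5], [0.3, 0.03, 0, 0, 5], [0.45, 0.044, 0, 0, 5], [0.6, 0.059, 0, 0, 5], [0.75, 0.074, 0, 0, 5]])

```text
time_s: 3.53
tcp_pos: [0.5773, -0.2183, 0.164]
ee_rot: [[-0.995, -0.099, -0.0], [-0.099, 0.995, -0.001], [0.0, -0.001, -1.0]]
wrist_force: [-2.3, -0.1, 6.2]
gripper_width: 0.128
gripper_force: 30.0
```

Emit:
servo_tool(targets=[[0.04, 0.004, 0, 0, 5], [0.08, 0.008, 0, 0, 5], [0.12, 0.012, 0, 0, 5], [0.16, 0.016, 0, 0, 5], [0.16, 0.016, 0, 0, 5]])

```text
time_s: 3.95
tcp_pos: [0.5824, -0.2178, 0.164]
ee_rot: [[-0.995, -0.099, 0.0], [-0.099, 0.995, -0.001], [-0.0, -0.001, -1.0]]
wrist_force: [-2.4, 0.6, 5.9]
gripper_width: 0.13
gripper_force: 30.0
```

Emit:
servo_tool(targets=[[0.04, 0.004, 0, 0, 5], [0.08, 0.008, 0, 0, 5], [0.1, 0.01, 0, 0, 5], [0.1, 0.01, 0, 0, 5], [0.1, 0.01, 0, 0, 5]])

```text
time_s: 4.37
tcp_pos: [0.5853, -0.2175, 0.1641]
ee_rot: [[-0.995, -0.099, 0.0], [-0.099, 0.995, -0.001], [-0.0, -0.001, -1.0]]
wrist_force: [-1.8, 1.4, 5.6]
gripper_width: 0.132
gripper_force: 30.0
```

Emit:
servo_tool(targets=[[0.03, 0.003, 0, 0, 5], [0.06, 0.006, 0, 0, 5], [0.1, 0.01, 0, 0, 5], [0.1, 0.01, 0, 0, 5], [0.1, 0.01, 0, 0, 5]])

```text
time_s: 4.78
tcp_pos: [0.5857, -0.2175, 0.164]
ee_rot: [[-0.995, -0.099, -0.006], [-0.099, 0.995, -0.001], [0.006, 0.0, -1.0]]
wrist_force: [-6.7, 0.2, 9.0]
gripper_width: 0.134
gripper_force: 30.0
```

The bolt stopped against its end stop after 30 mm of travel. Releasing and rising.

Emit:
servo_tool(targets=[[-0.08, -0.008, 0, 0, 5], [-0.08, -0.008, 0, 0, 45], [-0.08, -0.008, 0, 0, 45], [-0.08, -0.008, 0, 0, 45], [-0.08, -0.008, 0, 0, 45]])

```text
time_s: 5.2
tcp_pos: [0.5856, -0.2169, 0.1622]
ee_rot: [[-0.995, -0.099, -0.001], [-0.099, 0.995, 0.001], [0.001, 0.001, -1.0]]
wrist_force: [0.1, -1.0, 0.4]
gripper_width: 0.352
gripper_force: 0.0
```

Emit:
servo_tool(targets=[[0, 0, 0, 0, 45], [0, 0, 0.8, 0, 45], [0, 0, 2, 0, 80], [0, 0, 3.3, 0, 80], [0, 0, 4.0, 0, 80]])

```text
time_s: 5.62
tcp_pos: [0.5871, -0.2178, 0.2877]
ee_rot: [[-0.995, -0.099, 0.006], [-0.099, 0.995, -0.002], [-0.005, -0.003, -1.0]]
wrist_force: [0.5, -0.6, 1.2]
gripper_width: 0.659
gripper_force: 0.0
```

```bash
python3 - <<'E'
from station import r
from h import *
c=r.capture("side");np.savez("side2.npz",**c)
S0=load("side0.npz")
for C in(S0,c):
    g=C["pixels"].astype(int)[135:146,215:260];print(((g.max(2)-g.min(2))<30)[6:8].astype(int))
s=r.sense();print(s["tcp_pos"],s["wrist_force"])
E
```

```text
[[0 0 0 0 0 0 0 0 0 0 0 0 0 0 0 0 0 0 0 0 0 0 0 0 0 0 0 0 0 0 0 0 0 1 1 1
  1 0 0 0 0 0 0 0 0]
 [1 1 1 0 0 0 0 0 0 0 0 0 0 0 0 0 0 0 0 0 0 0 0 0 0 0 0 0 0 0 0 0 0 1 1 1
  1 0 0 0 0 0 0 0 0]]
[[0 0 0 0 0 0 0 0 0 0 0 0 0 0 0 0 0 0 0 0 0 0 0 1 1 1 1 0 0 0 0 0 0 0 0 0
  0 0 0 0 0 0 0 0 0]
 [1 1 1 0 0 0 0 0 0 0 0 0 0 0 0 0 0 0 0 0 0 0 0 1 1 1 1 0 0 0 0 0 0 0 0 0
  0 0 0 0 0 0 0 0 0]]
[ 0.58852011 -0.21829254  0.29147826] [ 0.67892236 -0.74495727  4.3400473 ]
```

Emit:
servo_tool(targets=[[-0.24, 1.25, 0.2, 0, 87], [-0.48, 2.5, 0.5, -0.1, 87], [-0.72, 3.75, 0.5, -0.2, 87], [-0.96, 5.0, 0.5, -0.3, 87], [-1.2, 6.25, 0.5, -0.378, 87]])

```text
time_s: 6.08
tcp_pos: [0.5491, -0.0281, 0.2976]
ee_rot: [[-0.96, 0.281, -0.0], [0.281, 0.96, 0.0], [0.0, 0.0, -1.0]]
wrist_force: [1.2, 0.6, -0.5]
gripper_width: 0.982
gripper_force: 0.0
```

Emit:
servo_tool(targets=[[-0.24, 1.25, 0, 0, 87], [-0.48, 2.5, 0, 0, 87], [-0.72, 3.75, 0, 0, 87], [-0.96, 5.0, 0, 0, 87], [-1.2, 6.25, 0, 0, 87]])

```text
time_s: 6.5
tcp_pos: [0.5129, 0.1596, 0.2976]
ee_rot: [[-0.961, 0.275, -0.0], [0.275, 0.961, 0.0], [0.0, -0.0, -1.0]]
wrist_force: [0.2, -0.4, -0.2]
gripper_width: 1.0
gripper_force: 0.0
```

Emit:
servo_tool(targets=[[-0.24, 1.25, 0, 0, 87], [-0.48, 2.5, 0, 0, 87], [-0.72, 3.75, 0, 0, 87], [-0.96, 4.8, 0, 0, 87], [-0.96, 4.8, 0, 0, 87]])

```text
time_s: 6.92
tcp_pos: [0.4838, 0.3067, 0.2966]
ee_rot: [[-0.963, 0.271, -0.001], [0.271, 0.963, 0.0], [0.001, 0.0, -1.0]]
wrist_force: [0.2, 0.8, -1.0]
gripper_width: 1.003
gripper_force: 0.0
```

```bash
python3 - <<'E'
from station import r
s=r.sense();print(s["tcp_pos"],s["ee_rot"][:,1])
E
```

```text
[0.48378055 0.30668182 0.2966174 ] [2.70688810e-01 9.62666895e-01 1.30417777e-04]
```

Emit:
servo_tool(targets=[[-0.08, 0.11, -1.0, 0, 87], [-0.08, 0.11, -2.2, 0, 87], [-0.08, 0.11, -3.2, 0, 87], [-0.08, 0.11, -4.0, 0, 70], [-0.08, 0.11, -4.55, 0, 50]])

```text
time_s: 7.33
tcp_pos: [0.4813, 0.3039, 0.158]
ee_rot: [[-0.961, 0.276, -0.004], [0.276, 0.961, -0.003], [0.003, -0.004, -1.0]]
wrist_force: [-0.1, 0.5, 0.8]
gripper_width: 0.921
gripper_force: 0.0
```

Emit:
servo_tool(targets=[[0, 0, 0, 0, 30], [0, 0, 0, 0, 25], [0, 0, 0, 0, 22], [0, 0, 0, 0, 19], [0, 0, 0, 0, 15]])

```text
time_s: 7.75
tcp_pos: [0.4832, 0.3057, 0.163]
ee_rot: [[-0.961, 0.276, 0.002], [0.276, 0.961, 0.002], [-0.001, 0.003, -1.0]]
wrist_force: [-0.5, -0.0, 0.0]
gripper_width: 0.552
gripper_force: 0.0
```

Emit:
servo_tool(targets=[[0, 0, 0, 0, 12], [0, 0, 0, 0, 12], [0, 0, 0, 0, 12], [0, 0, 0, 0, 12], [0, 0, 0, 0, 12]])

```text
time_s: 8.17
tcp_pos: [0.4831, 0.3061, 0.1618]
ee_rot: [[-0.961, 0.276, 0.002], [0.276, 0.961, 0.003], [-0.001, 0.003, -1.0]]
wrist_force: [0.2, 3.1, -1.0]
gripper_width: 0.207
gripper_force: 29.7
```

Emit:
servo_tool(targets=[[0, 0, 0, 0, 12], [0, 0, 0.1, 0, 12], [0, 0, 0.3, 0, 12], [0, 0, 0.6, 0, 12], [0, 0, 1.0, 0, 12]])

```text
time_s: 8.58
tcp_pos: [0.4815, 0.3055, 0.1891]
ee_rot: [[-0.961, 0.277, -0.004], [0.277, 0.961, -0.0], [0.003, -0.001, -1.0]]
wrist_force: [1.2, 4.8, -9.3]
gripper_width: 0.207
gripper_force: 29.7
```

Emit:
servo_tool(targets=[[0, 0, 0.5, 0, 12], [0, 0, 1.0, 0, 12], [0, 0, 1.6, 0, 12], [0, 0, 2.2, 0, 12], [0, 0, 2.8, 0, 12]])

```text
time_s: 9.0
tcp_pos: [0.4808, 0.3034, 0.274]
ee_rot: [[-0.961, 0.276, -0.006], [0.276, 0.961, -0.005], [0.004, -0.007, -1.0]]
wrist_force: [0.4, -0.3, -7.2]
gripper_width: 0.203
gripper_force: 29.9
```

Emit:
servo_tool(targets=[[0, 0, 0.6, 0, 12], [0, 0, 1.1, 0, 12], [0, 0, 1.5, 0, 12], [0, 0, 1.75, 0, 12], [0, 0, 1.8, 0, 12]])

```text
time_s: 9.42
tcp_pos: [0.4821, 0.3045, 0.3295]
ee_rot: [[-0.961, 0.276, -0.001], [0.276, 0.961, -0.001], [0.001, -0.002, -1.0]]
wrist_force: [1.2, 0.7, -6.4]
gripper_width: 0.205
gripper_force: 29.9
```

Emit:
servo_tool(targets=[[0, 0, 0, 0, 12], [0, 0, 0, 0, 12], [0, 0, 0, 0, 12], [0, 0, 0, 0, 12], [0, 0, 0, 0, 12]])

```text
time_s: 9.83
tcp_pos: [0.4824, 0.305, 0.3287]
ee_rot: [[-0.961, 0.276, -0.001], [0.276, 0.961, -0.001], [0.001, -0.001, -1.0]]
wrist_force: [-0.6, 0.8, -7.1]
gripper_width: 0.205
gripper_force: 29.9
```

```bash
python3 - <<'E'
from station import r
import cv2,numpy as np
o=[]
for n in("side","top"):
    c=r.capture(n);np.savez(f"{n}3.npz",**c);o.append(c["pixels"][:,:,::-1])
s=r.sense();print(s["tcp_pos"],s["wrist_force"],s["moment"],s["ee_rot"][:,1],s["gripper_width"])
a=cv2.resize(o[0][180:340,170:330],(480,480),interpolation=cv2.INTER_CUBIC)
b=cv2.resize(o[1][140:240,160:260],(300,300),interpolation=cv2.INTER_CUBIC);b=cv2.copyMakeBorder(b,0,180,0,0,cv2.BORDER_CONSTANT)
cv2.imwrite("pics/l1.png",cv2.hconcat([a,b]))
E
```

```text
[0.48251275 0.30507009 0.32912695] [ 0.06362018 -0.28314623 -7.3968829 ] [-0.08765373 -0.05100815 -0.01040127] [ 2.75568257e-01  9.61281266e-01 -6.80192694e-04] 0.20781350206953922
```

View pics/l1.png

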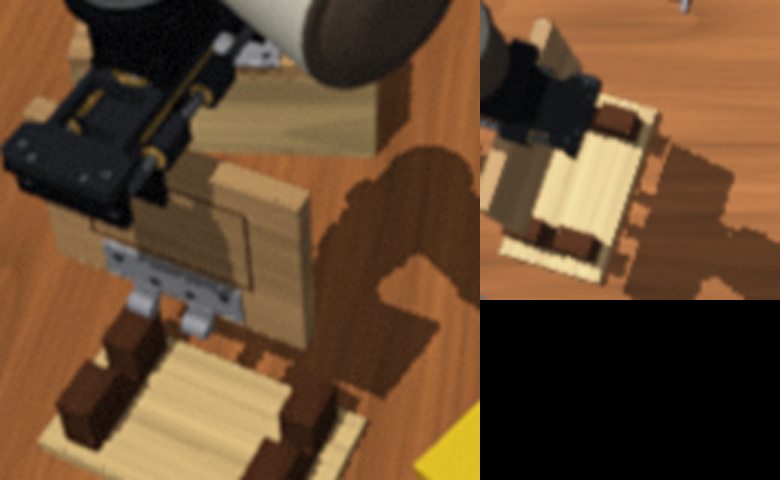

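The door hangs square in the gripper, with its knuckles at about (145,300) and (198,320) in the crop. The rack is empty. Carrying it over the cupboard's bare side.

Emit:
servo_tool(targets=[[0.05, -0.4, 0, 0.02, 12], [0.2, -1.2, 0, 0.05, 12], [0.35, -2.2, 0, 0.1, 12], [0.5, -3.2, 0, 0.15, 12], [0.65, -4.2, 0, 0.2, 12]])

```text
time_s: 10.35
tcp_pos: [0.502, 0.178, 0.3295]
ee_rot: [[-0.997, 0.076, 0.0], [0.076, 0.997, -0.0], [-0.0, -0.0, -1.0]]
wrist_force: [1.1, -0.6, -7.3]
gripper_width: 0.206
gripper_force: 29.9
```

Emit:
servo_tool(targets=[[0.15, -1.0, 0, 0.04, 12], [0.3, -2.0, 0, 0.08, 12], [0.45, -3.0, 0, 0.12, 12], [0.6, -4.0, 0, 0.15, 12], [0.75, -5.0, 0, 0.177, 12]])

```text
time_s: 10.77
tcp_pos: [0.5245, 0.0277, 0.3298]
ee_rot: [[-0.995, -0.099, 0.001], [-0.099, 0.995, 0.0], [-0.001, 0.0, -1.0]]
wrist_force: [-0.2, -0.3, -5.8]
gripper_width: 0.206
gripper_force: 29.9
```

Emit:
servo_tool(targets=[[0.1, -0.8, 0, 0, 12], [0.2, -1.5, 0, 0, 12], [0.3, -2.1, 0, 0, 12], [0.36, -2.6, 0, 0, 12], [0.39, -2.87, 0, 0, 12]])

```text
time_s: 11.18
tcp_pos: [0.5363, -0.0587, 0.3295]
ee_rot: [[-0.995, -0.096, -0.0], [-0.096, 0.995, -0.0], [0.0, -0.0, -1.0]]
wrist_force: [-0.5, 0.8, -7.3]
gripper_width: 0.209
gripper_force: 30.0
```

Emit:
servo_tool(targets=[[0, 0, -0.3, 0, 12], [0, 0, -0.5, 0, 12], [0, 0, -0.5, 0, 12], [0, 0, -0.5, 0, 12], [0, 0, -0.5, 0, 12]])

```text
time_s: 11.6
tcp_pos: [0.5364, -0.0562, 0.3145]
ee_rot: [[-0.995, -0.099, 0.0], [-0.099, 0.995, -0.0], [-0.0, -0.0, -1.0]]
wrist_force: [0.7, -0.2, -5.7]
gripper_width: 0.201
gripper_force: 30.0
```

```bash
python3 - <<'E'
from station import r
import cv2,numpy as np
o=[]
for n in("side","top"):
    c=r.capture(n);np.savez(f"{n}4.npz",**c);o.append(c["pixels"][:,:,::-1])
s=r.sense();np.save("tcp4.npy",s["tcp_pos"]);print(s["tcp_pos"],s["wrist_force"],s["moment"],s["ee_rot"][:,1],s["gripper_width"])
a=cv2.resize(o[0][100:220,190:310],(600,600),interpolation=cv2.INTER_CUBIC)
b=cv2.resize(o[1][120:240,255:305],(200,480),interpolation=cv2.INTER_CUBIC);b=cv2.copyMakeBorder(b,0,120,0,0,cv2.BORDER_CONSTANT)
cv2.imwrite("pics/h1.png",cv2.hconcat([a,b]))
E
```

```text
[ 0.53653584 -0.0564013   0.31489925] [-0.01065526  0.33176172 -6.25404795] [ 0.00016555 -0.08207543 -0.00897189] [-9.86977816e-02  9.95117452e-01 -6.83887584e-05] 0.20408332116664776
```

View pics/h1.png

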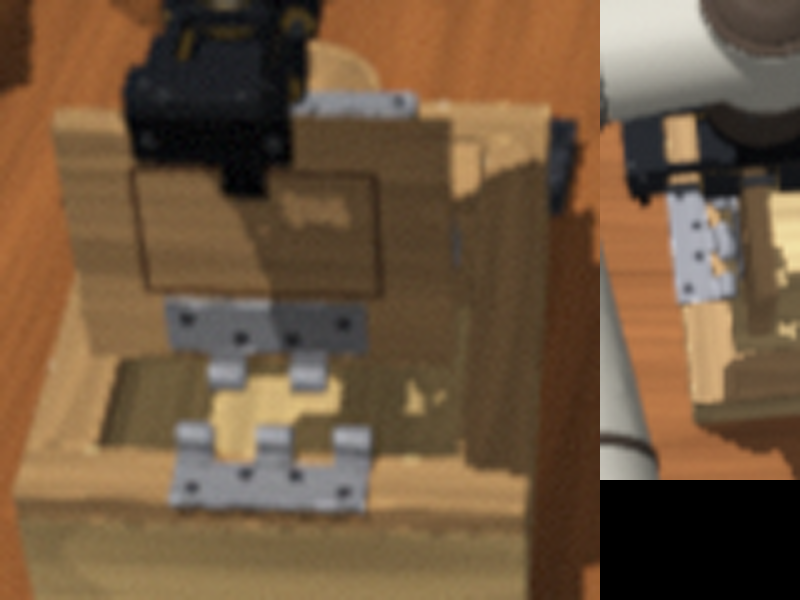

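The side crop shows the door knuckles at (227,373) and (308,373), just above the fixed knuckles at (194,438), (273,438) and (351,438). They sit nearly centred over the gaps. Measuring both sets below.

```bash
python3 - <<'E'
from h import *
np.set_printoptions(linewidth=250)
S=load("side4.npz")
g=S["pixels"].astype(int)
sat=(g.max(2)-g.min(2));bl=g[:,:,2]
print("sat/blue cols 223..265")
for r_ in list(range(168,180))+list(range(183,194)):print(r_,sat[r_,223:266].tolist())
for r_ in (175,187):print(r_,bl[r_,223:266].tolist())
E
```

```text
sat/blue cols 223..265
168 [44, 8, 4, 3, 2, 1, 3, 3, 1, 4, 3, 4, 3, 2, 2, 3, 3, 4, 4, 5, 4, 5, 4, 5, 1, 3, 3, 6, 4, 0, 3, 3, 4, 3, 4, 4, 4, 3, 3, 0, 17, 40, 45]
169 [53, 25, 9, 10, 9, 6, 6, 4, 3, 4, 4, 3, 3, 3, 3, 4, 3, 3, 2, 2, 2, 4, 2, 1, 3, 1, 2, 4, 2, 2, 3, 3, 2, 3, 1, 1, 1, 1, 2, 2, 16, 42, 47]
170 [57, 45, 32, 32, 33, 30, 24, 21, 16, 2, 4, 2, 4, 3, 4, 2, 6, 11, 15, 14, 17, 18, 20, 21, 16, 5, 3, 4, 3, 4, 3, 2, 3, 11, 10, 12, 16, 12, 9, 13, 25, 42, 44]
171 [54, 49, 44, 46, 51, 46, 43, 43, 33, 11, 1, 3, 5, 4, 4, 3, 19, 34, 39, 41, 48, 48, 51, 45, 31, 13, 3, 5, 3, 3, 5, 2, 16, 30, 30, 35, 38, 32, 28, 32, 35, 44, 45]
172 [47, 47, 48, 46, 47, 46, 48, 48, 35, 9, 5, 3, 4, 3, 4, 1, 22, 42, 45, 46, 50, 53, 55, 50, 32, 13, 2, 4, 4, 5, 3, 3, 19, 40, 43, 44, 46, 43, 41, 43, 41, 42, 42]
173 [47, 49, 49, 48, 50, 44, 46, 48, 28, 2, 4, 5, 5, 3, 5, 1, 18, 40, 42, 43, 46, 48, 44, 43, 29, 6, 2, 4, 3, 4, 3, 3, 17, 40, 46, 44, 43, 41, 40, 39, 40, 42, 38]
174 [49, 47, 49, 49, 45, 45, 49, 47, 23, 3, 7, 6, 4, 6, 7, 2, 19, 45, 50, 51, 53, 51, 51, 54, 32, 5, 5, 6, 6, 5, 6, 4, 17, 47, 47, 42, 38, 37, 40, 
[... 2338 characters left out ...]
2 [90, 68, 21, 5, 4, 4, 4, 5, 3, 9, 24, 35, 41, 42, 43, 46, 45, 33, 3, 4, 5, 3, 3, 3, 1, 16, 36, 51, 62, 64, 62, 63, 61, 44, 4, 6, 5, 4, 5, 6, 5, 42, 78]
193 [90, 61, 11, 6, 6, 4, 4, 5, 4, 5, 4, 3, 4, 3, 3, 7, 5, 3, 4, 5, 4, 2, 2, 4, 4, 6, 13, 19, 22, 24, 23, 24, 24, 16, 3, 5, 4, 4, 3, 6, 5, 53, 88]
175 [61, 61, 61, 59, 58, 56, 54, 64, 98, 146, 157, 152, 153, 155, 144, 117, 86, 80, 86, 93, 96, 94, 91, 91, 113, 146, 163, 168, 162, 163, 157, 136, 94, 81, 62, 54, 46, 49, 47, 46, 47, 46, 49]
187 [58, 73, 110, 145, 153, 153, 154, 154, 143, 112, 109, 114, 117, 108, 108, 106, 113, 129, 155, 165, 167, 167, 162, 165, 142, 90, 61, 59, 59, 57, 58, 56, 61, 105, 165, 176, 168, 164, 165, 161, 141, 77, 43]
```

```bash
cat > m4.py <<'E'
from h import *
S=load("side4.npz");tcp=np.load("tcp4.npy")
yaw=np.radians(5.65);ex=np.array([np.cos(yaw),np.sin(yaw),0]);ey=np.array([-np.sin(yaw),np.cos(yaw),0]);ez=np.array([0,0,1.])
B0=tcp+.0195*ey; B0[2]=tcp[2]-.134     # predicted door bore (x along ex unknown)
F0=np.array([.5463,-.1902,0])+.1535*ey+.1355*ez
def tangent(p,A,sign):  # residual of ray vs 8 mm cylinder on axis through A along ex: + = ray above axis
    o,d=ray(S,p);v=np.array([d@ey,d@ez]);v/=np.linalg.norm(v);n=np.array([-v[1],v[0]]);n*=np.sign(n[1])
    w=np.array([(o-A)@ey,(o-A)@ez]);return w@n*1e3-sign*8,n
print("door lower tangent",tangent((235,177.6),B0,-1),tangent((251.1,177.8),B0,-1))
print("fixed upper tangent",[tangent(p,F0,1) for p in((228.5,184.1),(244.5,184.7),(260,184.6))])
def xat(p,A):  # x (mm along ex from A) where ray meets plane y=A_y
    o,d=ray(S,p);s=((A-o)@ey)/(d@ey);q=o+s*d-A;return (q@ex*1e3).round(2),(q[2]*1e3).round(2)
print("door x rel B0",[xat(p,B0) for p in((235,174.5),(251.15,174.5))])
print("fixed x rel F0",[xat(p,F0) for p in((228.5,187.5),(244.47,187.5),(260.05,187.5))])
print("B0",B0,"F0",F0,"B0-F0 in cup mm",((B0-F0)@ex*1e3).round(1),((B0-F0)@ey*1e3).round(1),((B0-F0)@ez*1e3).round(1))
E
python3 m4.py
```

```text
door lower tangent (np.float64(1.8147136363821854), array([-0.6647459 ,  0.74706953])) (np.float64(2.5655106720046046), array([-0.66427395,  0.74748921]))
fixed upper tangent [(np.float64(1.0294495486469284), array([-0.6760824 ,  0.73682602])), (np.float64(0.7164046597020253), array([-0.67627155,  0.73665242])), (np.float64(2.3049706970514965), array([-0.67531125,  0.73753285]))]
door x rel B0 [(np.float64(18.24), np.float64(2.94)), (np.float64(-25.89), np.float64(4.64))]
fixed x rel F0 [(np.float64(44.43), np.float64(-0.61)), (np.float64(-0.59), np.float64(1.26)), (np.float64(-44.25), np.float64(3.08))]
B0 [ 0.53461604 -0.03699603  0.18089925] F0 [ 0.53118772 -0.03744572  0.1355    ] B0-F0 in cup mm 3.5 0.1 45.4
```

Emit:
servo_tool(targets=[[0, 0, -0.2, 0, 12], [0, 0, -0.4, 0, 12], [0, 0, -0.6, 0, 12], [0, 0, -0.75, 0, 12], [0, 0, -0.85, 0, 12]])

```text
time_s: 12.12
tcp_pos: [0.5359, -0.057, 0.2877]
ee_rot: [[-0.995, -0.098, -0.002], [-0.098, 0.995, -0.0], [0.002, 0.0, -1.0]]
wrist_force: [-0.3, 0.3, -7.5]
gripper_width: 0.209
gripper_force: 30.0
```

Emit:
servo_tool(targets=[[0, 0, 0, 0, 12], [0, 0, -0.05, 0, 12], [0, 0, -0.1, 0, 12], [0, 0, -0.15, 0, 12], [0, 0, -0.2, 0, 12]])

```text
time_s: 12.53
tcp_pos: [0.5364, -0.057, 0.2831]
ee_rot: [[-0.995, -0.098, 0.0], [-0.098, 0.995, 0.0], [-0.0, 0.0, -1.0]]
wrist_force: [-0.1, -0.6, -6.5]
gripper_width: 0.201
gripper_force: 30.0
```

Emit:
servo_tool(targets=[[0, 0, -0.04, 0, 12], [0, 0, -0.08, 0, 12], [0, 0, -0.12, 0, 12], [0, 0, -0.16, 0, 12], [0, 0, -0.16, 0, 12]])

```text
time_s: 12.95
tcp_pos: [0.5362, -0.057, 0.2779]
ee_rot: [[-0.995, -0.098, -0.001], [-0.098, 0.995, 0.0], [0.001, 0.0, -1.0]]
wrist_force: [0.1, 0.2, -7.2]
gripper_width: 0.204
gripper_force: 30.0
```

Emit:
servo_tool(targets=[[0, 0, -0.04, 0, 12], [0, 0, -0.08, 0, 12], [0, 0, -0.12, 0, 12], [0, 0, -0.16, 0, 12], [0, 0, -0.16, 0, 12]])

```text
time_s: 13.37
tcp_pos: [0.5361, -0.057, 0.273]
ee_rot: [[-0.995, -0.098, -0.001], [-0.098, 0.995, 0.0], [0.001, 0.0, -1.0]]
wrist_force: [0.2, 0.0, -7.3]
gripper_width: 0.207
gripper_force: 30.0
```

Emit:
servo_tool(targets=[[0, 0, -0.02, 0, 12], [0, 0, -0.05, 0, 12], [0, 0, -0.08, 0, 12], [0, 0, -0.11, 0, 12], [0, 0, -0.11, 0, 12]])

```text
time_s: 13.78
tcp_pos: [0.5362, -0.0569, 0.2698]
ee_rot: [[-0.995, -0.098, -0.0], [-0.098, 0.995, 0.0], [0.0, 0.0, -1.0]]
wrist_force: [-0.9, -0.9, -7.5]
gripper_width: 0.201
gripper_force: 30.0
```

```bash
python3 - <<'E'
from station import r
import cv2,numpy as np
o=[]
for n in("side","top"):
    c=r.capture(n);np.savez(f"{n}5.npz",**c);o.append(c["pixels"][:,:,::-1])
s=r.sense();np.save("tcp5.npy",s["tcp_pos"]);print(s["tcp_pos"],s["wrist_force"],s["moment"],s["gripper_width"])
a=cv2.resize(o[0][150:220,215:275],(514,600),interpolation=cv2.INTER_CUBIC)
b=cv2.resize(o[1][145:215,262:295],(283,600),interpolation=cv2.INTER_CUBIC)
cv2.imwrite("pics/i1.png",cv2.hconcat([a,b]))
E
```

```text
[ 0.53629892 -0.05699943  0.27003676] [ 0.16254437 -0.32804069 -6.65836943] [-0.07622987  0.00739209 -0.04362327] 0.20544536796596574
```

View pics/i1.png

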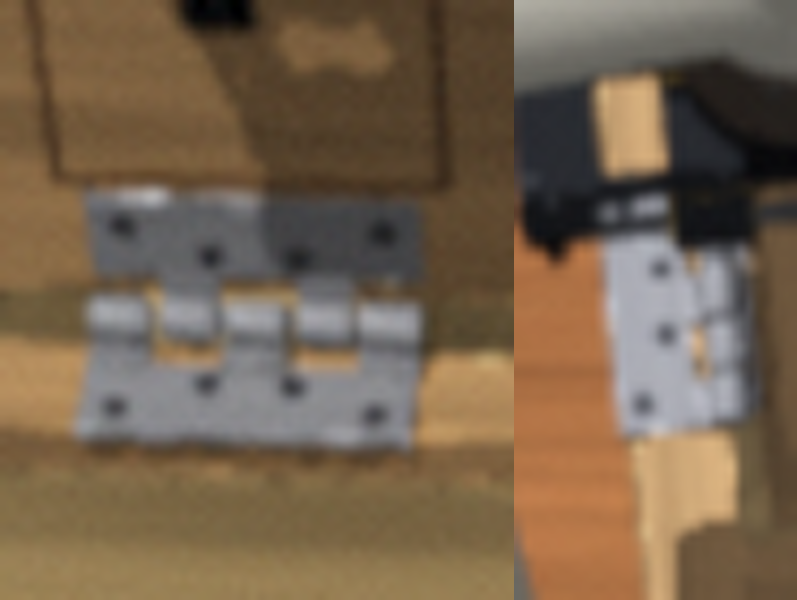

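The crops show all five knuckles interleaved with even gaps. In the side view the barrels form one row at about y=300–345, and in the top view they line up at about x=735. Next I'll check the height with a gentle touch-down, since the nominal clearance is 2.5 mm.

```bash
python3 - <<'E'
from h import *
np.set_printoptions(linewidth=200)
S=load("side5.npz");g=S["pixels"].astype(float).mean(2)
# barrel columns: fixed at ~229,244.6,260.5; door at 237,253
for n,c in(("F",229),("D",237),("F",244.6),("D",253),("F",260.5)):
    rr=np.arange(182,193,.5);m=np.mean([map_coordinates(g,[rr,np.full(rr.shape,c+d)],order=1) for d in(-1.5,-.5,.5,1.5)],0)
    print(n,c,m.round().astype(int))
E
```

```text
F 229 [ 83  83  83  97 112 128 145 153 160 154 148 135 122 112 102 108 114 121 129 130 131 133]
D 237 [105 105 105 112 118 131 143 149 155 152 148 136 125 113 101  99  97 109 122 131 141 135]
F 244.6 [ 82  85  88 105 121 134 147 153 160 161 162 149 137 123 108 111 113 122 131 130 129 129]
D 253 [ 91  97 104 106 107 118 129 142 154 155 157 148 139 123 108  99  89 102 115 128 141 142]
F 260.5 [ 78  78  78  79  79  95 111 128 146 154 162 156 150 136 123 112 101 108 114 122 130 130]
```

Emit:
servo_tool(targets=[[0, 0, -0.015, 0, 12], [0, 0, -0.03, 0, 12], [0, 0, -0.03, 0, 12], [0, 0, -0.03, 0, 12], [0, 0, -0.03, 0, 12]])

```text
time_s: 14.3
tcp_pos: [0.5363, -0.057, 0.2692]
ee_rot: [[-0.995, -0.098, 0.0], [-0.098, 0.995, 0.0], [-0.0, 0.0, -1.0]]
wrist_force: [-0.4, 0.1, -8.2]
gripper_width: 0.203
gripper_force: 30.0
```

Emit:
servo_tool(targets=[[0, 0, -0.015, 0, 12], [0, 0, -0.03, 0, 12], [0, 0, -0.03, 0, 12], [0, 0, -0.03, 0, 12], [0, 0, -0.03, 0, 12]])

```text
time_s: 14.72
tcp_pos: [0.5363, -0.057, 0.2683]
ee_rot: [[-0.995, -0.098, 0.0], [-0.098, 0.995, 0.0], [-0.0, 0.0, -1.0]]
wrist_force: [-0.1, -0.4, -6.6]
gripper_width: 0.205
gripper_force: 30.0
```

Emit:
servo_tool(targets=[[0, 0, -0.015, 0, 12], [0, 0, -0.03, 0, 12], [0, 0, -0.03, 0, 12], [0, 0, -0.03, 0, 12], [0, 0, -0.03, 0, 12]])

```text
time_s: 15.13
tcp_pos: [0.5364, -0.057, 0.2674]
ee_rot: [[-0.995, -0.098, 0.0], [-0.098, 0.995, -0.0], [-0.0, -0.0, -1.0]]
wrist_force: [0.1, 0.7, -7.5]
gripper_width: 0.206
gripper_force: 30.0
```

Emit:
servo_tool(targets=[[0, 0, -0.01, 0, 12], [0, 0, -0.02, 0, 12], [0, 0, -0.02, 0, 12], [0, 0, -0.02, 0, 12], [0, 0, -0.02, 0, 12]])

```text
time_s: 15.55
tcp_pos: [0.5363, -0.057, 0.2668]
ee_rot: [[-0.995, -0.098, 0.0], [-0.098, 0.995, -0.0], [-0.0, -0.0, -1.0]]
wrist_force: [-0.2, 0.3, -6.5]
gripper_width: 0.208
gripper_force: 30.0
```

Emit:
servo_tool(targets=[[0, 0, -0.01, 0, 12], [0, 0, -0.02, 0, 12], [0, 0, -0.02, 0, 12], [0, 0, -0.02, 0, 12], [0, 0, -0.02, 0, 12]])

```text
time_s: 15.97
tcp_pos: [0.5365, -0.0571, 0.2667]
ee_rot: [[-0.995, -0.098, 0.001], [-0.098, 0.995, -0.0], [-0.001, -0.0, -1.0]]
wrist_force: [-0.6, -0.1, -3.2]
gripper_width: 0.204
gripper_force: 30.0
```

Emit:
servo_tool(targets=[[0, 0, -0.01, 0, 12], [0, 0, -0.02, 0, 12], [0, 0, -0.02, 0, 12], [0, 0, -0.02, 0, 12], [0, 0, -0.02, 0, 12]])

```text
time_s: 16.38
tcp_pos: [0.5367, -0.0571, 0.2666]
ee_rot: [[-0.995, -0.098, 0.002], [-0.098, 0.995, -0.0], [-0.001, -0.001, -1.0]]
wrist_force: [-1.2, -1.2, 2.7]
gripper_width: 0.205
gripper_force: 30.0
```

The touch-down met contact at TCP z≈0.2667, so the in-line height is about 0.2692. That agrees with the barrel highlights in the side view.

Emit:
servo_tool(targets=[[0, 0, 0.04, 0, 12], [0, 0, 0.08, 0, 12], [0, 0, 0.12, 0, 12], [0, 0, 0.125, 0, 12], [0, 0, 0.125, 0, 12]])

```text
time_s: 16.8
tcp_pos: [0.536, -0.0568, 0.2683]
ee_rot: [[-0.995, -0.097, -0.002], [-0.097, 0.995, 0.0], [0.002, 0.0, -1.0]]
wrist_force: [-1.0, 1.1, -6.5]
gripper_width: 0.204
gripper_force: 30.0
```

Emit:
servo_tool(targets=[[0, 0, 0, 0, 12], [0, 0, 0, 0, 12], [0, 0, 0, 0, 12], [0, 0, 0, 0, 12], [0, 0, 0, 0, 12]])

```text
time_s: 17.22
tcp_pos: [0.5363, -0.057, 0.2693]
ee_rot: [[-0.995, -0.098, -0.0], [-0.098, 0.995, 0.0], [0.0, 0.0, -1.0]]
wrist_force: [-0.6, 0.5, -7.5]
gripper_width: 0.202
gripper_force: 30.0
```

```bash
python3 - <<'E'
from station import r
from h import *
S=r.capture("side");G=S["pixels"].astype(float);g=G.mean(2)
for n,c in(("F",229),("D",237),("F",244.6),("D",253),("F",260.5)):
    rr=np.arange(184,189.6,.1);m=np.mean([map_coordinates(g,[rr,np.full(rr.shape,c+d)],order=3) for d in(-1.5,-.5,.5,1.5)],0)
    w=np.clip(m-115,0,None);print(n,c,rr[m.argmax()].round(1),((rr*w).sum()/w.sum()).round(2))
h=G.max(2)-G.min(2)
print(g[185:188,223:268].mean(0).round().astype(int).tolist())
s=r.sense();print(s["time_s"],s["tcp_pos"],s["wrist_force"],s["moment"],s["gripper_force"])
E
```

```text
F 229 186.2 186.13
D 237 186.3 186.36
F 244.6 186.5 186.32
D 253 186.8 186.78
F 260.5 187.1 187.14
[86, 96, 126, 153, 157, 155, 153, 149, 138, 123, 140, 153, 153, 151, 149, 147, 130, 115, 147, 161, 159, 157, 156, 153, 137, 115, 131, 151, 151, 148, 148, 142, 130, 119, 144, 148, 142, 139, 137, 135, 123, 82, 65, 67, 70]
17.2667 [ 0.53630415 -0.05697057  0.26932643] [-0.4834338   0.24979379 -6.88006659] [-0.05526264 -0.04901459 -0.01279531] 29.966405461309478
```

```bash
python3 -c "
from station import r
print(r.finish_job())"
```

```text
the job is handed in; nothing more can be done
None
```

The job is handed in at about 17 s: the bolt is home against its end stop, and the door is held still in the gripper, weight off the frame, with its knuckles between the fixed leaf's and the bores in line by camera and touch checks (no verdict was returned).

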